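# Ratchet the lamp clamp tight by the pooja doorway

### The arm

A 7-joint arm with a two-finger parallel gripper is mounted at the origin on the work surface. World frame = base frame: x ahead of the robot, y to its left, z up, the work surface at z = 0. Lengths are in mm, angles in rad, forces in N, time in s.
With the tool pointing down it reaches from about 350 to 900 mm from the base axis. Payload 19.9 kg.
Tool frame: the origin (TCP) lies at the very end of the fingers, on their centre line; the grasp point (between the pads) lies 19 mm behind it (robot.pinch_z is the distance from the TCP to the grasp point, in mm); z points along the fingers, y is the direction in which the jaws open and shut (so a half turn about z gives the same grasp; the last joint's range is limited). The gripper opens to 94 mm and grips with 3 to 60 N. Pads are 16 mm wide; open, the fingers measure 119 mm over their backs; the gripper's body (75 mm by 177 mm) begins 78 mm behind the grasp point.
Start: joints at [-1.371, 0.417, -0.01, 1.614, 0.005, 1.111, -0.053], TCP at [149.041, 606.948, 205.425] pointing down, gripper open.
Joint ranges: [-2.81, 2.81], [-0.39, 2.02], [-1.27, 1.25], [0.06, 2.57], [-1.19, 4.33], [0.19, 2], [-2.82, 2.82]. Speed limits (rad/s): [1.89, 1.89, 2.39, 2.39, 3.01, 3.01, 3.01].

### API

Orientations are given as [roll, pitch, yaw] about the fixed x, y, z axes, in that order (R = Rz(yaw) Ry(pitch) Rx(roll)).
In Python, from station import sensors, viewer, close_job, robot gives the robot as it stands.
- The arm moves only by the tool arm_command, never from a script. Its argument "plan" is a list of rows, each an object of numbers: "x", "y", "z": the shift along the tool's x, y, z in m; "turn": the turn about the tool's z in rad; "gripper": the opening, from -1 (shut) to 1 (fully open), so that 0 is half open. A call has 1 to 20 rows; each row shifts and turns the commanded pose from where the row before left it, along the tool's axes as they then stand; what a row does not reach is not made up. A row lasts 1/10 s, in which the tool goes at most 50 mm and 8.59 degrees, less where a joint would pass 70% of its speed; a pose out of reach is approached as far as the arm can. A call with a gripper value outside its range is refused whole. The fingers move at their own pace and stop on an object; "newtons" is the grip in N (left out, the last holds). Time passes only in rows, so rows that do not move let the fingers close. It gives the time, the measured TCP pose, the force and the opening at its end, in the units of the state.
- sensors.state(): the state, without advancing time (a new reading comes with each control period).
- viewer.grab_frame(name): name is "scene" or "side" or "wrist"; returns a dict with "image" (420x560x3 uint8, red, green, blue), "fov_y" (degrees; the focal length in pixels is half the picture's height over the tangent of half this angle, whatever the lens; pixels are square), "cx", "cy" (the principal point, pixels), "T" (4x4, takes a point from camera to world coordinates). Camera axes: x right, y up, looking along -z (the intrinsics and any distortion apply to the point x, -y, -z); pixel columns grow to the right and rows downward; lengths in mm; the calibration is good to about 2 mm. A picture is of the moment at which its call begins. There is no depth.
- close_job(): hands the job in, once; it reports no verdict.
The state is a dict: "time_s": time; "qpos": joint angles; "joint_vel": joint speeds; "tau": joint torques, N m; "tool_pos": TCP position; "eef_rot": TCP orientation; "ft_force": force on the tool from outside, world axes, zero at the start; "torque": the same for the moment, N m; "grip_width": opening from 0.0 (shut) to 1.0 (fully open).
Only numpy, scipy, OpenCV 4.12 (cv2) and the standard library are available. Lean on these libraries where they do the work, as an engineer would, in place of code of your own. Each camera call takes 0.05 s, during which the arm holds its last target.

### The job

Stand the little brass lamp by its square wooden foot between the open jaws of the green clamp, fully down and square to the jaws, and let go of it. Then work the clamp's ratchet lever back and forth, tightening on the clockwise strokes, until the jaws have closed on the foot and the lever comes up firm short of its red posts: give it a firm push of about 13 newtons at the grip but never strain it past 20. Leave the lamp upright and held in the clamp, and leave the other things on the chowki alone.

Things in the scene. Friction and masses are not known exactly. Their poses are not given: they have to be found in the camera images.
- lamp: Small unlit brass lamp, 95 mm tall, about 200 g, loose and upright. Square dark-wood foot 30 x 30 mm, 40 mm high; brass stem 16 mm across from 40 to 65 mm; round brass cup 40 mm across from 65 to 95 mm (grasp the cup from above). Origin: centre of the foot's underside; x and y along the foot's sides, z up.
- clamp: Green clamp fixed to the chowki; base plate 120 x 260 x 20 mm (x -60 to 60, y -70 to 190 mm). Origin: on the chowki under the ratchet spindle; y points from the spindle to the jaws, z up. Dark steel fixed jaw: 60 mm long in x, flat face at y = 85 mm looking to +y, top at z = 56 mm. Red posts 68 mm tall at x = -52, y = +-52 mm keep the lever from going round.
- seat (a point): Point on the top of the clamp's base plate, at x = 0, y = 100, z = 20 mm in the clamp's frame: where the centre of the lamp foot's underside ends up once the jaws hold it. While the jaws are still open (35 to 40 mm apart) the middle of the gap lies 2 to 6 mm further along y; the closing jaw pushes the foot home.
- jaw: Moving jaw, dark steel, 60 x 14 x 36 mm, top at z = 57 mm. Origin: lower middle of its gripping face, which looks at the fixed jaw; same axes as the clamp. It slides along the clamp's y, 4 mm nearer to the fixed jaw for each radian that the wheel turns clockwise, until its face is about 29.7 mm from the fixed one (tight; 5 to 11 mm of travel from the start).
- lever (a joint): Angle of the ratchet lever at its hub, rad: 0 pointing along the clamp's -x, growing clockwise seen from above (the grip goes towards the clamp's +y). Blocked at -0.62 and +0.62. The clockwise stroke turns the wheel (drag 2 to 4 N at the grip); on the return the pawl clicks over the teeth (one each 0.42 rad, 0.5 to 2 N) and the wheel stays. The lever stays where left.
- grip (a point): On the axis of the lever's black upright grip post: 16 mm across, from 73 to 127 mm above the chowki; this point is 110 mm up and 120 mm from the spindle axis. The steel bar under it is slightly springy. Once tight, the wheel stops: a push of 9 to 20 N on the post, square to the lever, is then firm; more than 20 N strains the ratchet.
- wheel: Brass ratchet wheel, 92 mm across, with 15 steel teeth on its top, under the lever. Origin on the spindle axis at the chowki's height; turns with the wheel.
- pawl: Small red spring pawl under the lever, 38 mm from the spindle axis; rides over the teeth on the return stroke. Origin at its lower tip.
- plate: Shallow steel plate, 170 mm across, 14 mm high; origin at the centre of its underside. Leave alone.
- spoon: Steel spoon 130 mm long lying on the chowki. Leave alone.
- bowl: Glass bowl, 90 mm across, 45 mm high; origin at the centre of its underside. Leave alone.
- container: White plastic container with a red cap, 70 mm across, 90 mm high; origin at the centre of its underside. Leave alone.
- bell: Small brass hand bell, 56 mm across, 78 mm high; origin at the centre of its underside. Leave alone.
- sparelid: Round steel spare lid, 90 mm across, 12 mm thick, lying flat; origin at the centre of its underside. Leave alone.

How it is judged:
By the outcome, as a careful person would: the job done as asked, in the order asked, and still so for the second after the job is handed in, with the robot touching nothing.
It also fails if it takes over 67 s, if anything falls off the work surface, if the arm or the gripper's body presses on something with over 40 N, if the wrist force passes 120 N, or if a joint passes its speed limit or range.

## Working session

There is one attempt and no reset: what is moved stays moved. The work goes in short steps, Python scripts to look and compute and a tool call to move; the robot and the scene stay as the last step left them, time stands still between calls to the robot, and variables do not carry over. Pictures are saved under pics/ and viewed, and the job is handed in when it is done.

Besides the shell and the picture viewer there is one more tool, called after "Request:" as name([rows], argument=value, ...), one row to a line, values as JSON. arm_command: Moves the arm, as the interface text tells. Its arguments: {"type":"object","properties":{"plan":{"type":"array"},"newtons":{"type":"number"}},"required":["plan"]}

```bash
mkdir -p pics; ls
cat > h.py <<'E'
import numpy as np, cv2
from station import sensors, viewer, close_job, robot
def grab(n,fn=None):
    f=viewer.grab_frame(n)
    if fn: cv2.imwrite('pics/'+fn,cv2.cvtColor(f['image'],cv2.COLOR_RGB2BGR))
    return f
E
python3 - <<'E'
from h import *
for n in ['scene','side','wrist']:
    f=grab(n,n+'0.png'); print(n,{k:(np.round(v,4).tolist() if k=='T' else v) for k,v in f.items() if k!='image'})
print(sensors.state()); print([a for a in dir(robot) if a[0]!='_'])
E
```

```text
pics
scene {'fov_y': 46.0104648681634, 'cx': 282.173002769326, 'cy': 214.80490359479663, 'T': [[0.4399, -0.7834, 0.4391, 1251.9205], [0.898, 0.3839, -0.2148, -318.8559], [-0.0003, 0.4888, 0.8724, 1414.5162], [0.0, 0.0, 0.0, 1.0]]}
side {'fov_y': 43.638958335749216, 'cx': 283.44758455213827, 'cy': 207.60168720831138, 'T': [[0.8372, 0.3187, -0.4444, -15.2871], [-0.5469, 0.4876, -0.6806, -880.3462], [-0.0002, 0.8128, 0.5825, 860.1701], [0.0, 0.0, 0.0, 1.0]]}
wrist {'fov_y': 61.76966341486897, 'cx': 280.33250854143625, 'cy': 208.85395997916007, 'T': [[0.2384, -0.9345, -0.2644, 72.2829], [0.9712, 0.2293, 0.0653, 625.1527], [-0.0003, -0.2724, 0.9622, 384.2764], [0.0, 0.0, 0.0, 1.0]]}
{'time_s': 0.15, 'qpos': array([-1.37150125,  0.41785386, -0.01034221,  1.6140317 ,  0.00467546,
        1.11069282, -0.05301226]), 'joint_vel': array([-0.00025137, -0.00222196, -0.00187036, -0.00258667, -0.00128431,
        0.00111054,  0.00052342]), 'tau': array([ 1.45693106e-03, -8.51535416e+01,  6.39443491e-01, -4.26149011e+01,
       -4.87035688e-02,  1.70318369e-02,  2.38555032e-05]), 'tool_pos': array([148.95571952, 606.6899586 , 204.95995029]), 'eef_rot': array([-3.14063198e+00,  4.13986714e-05,  2.90081792e+00]), 'ft_force': array([ 0.37067945,  0.4894569 , -0.36992014]), 'torque': array([0.03949754, 0.02099572, 0.00125817]), 'grip_width': 1.0004584114958948}
['Unreachable', 'pinch_z']
```

View pics/scene0.png

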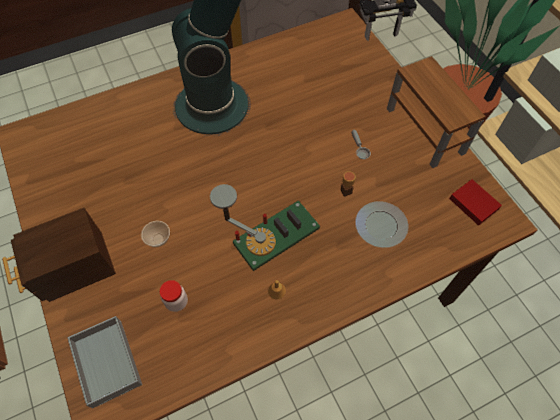

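View pics/side0.png

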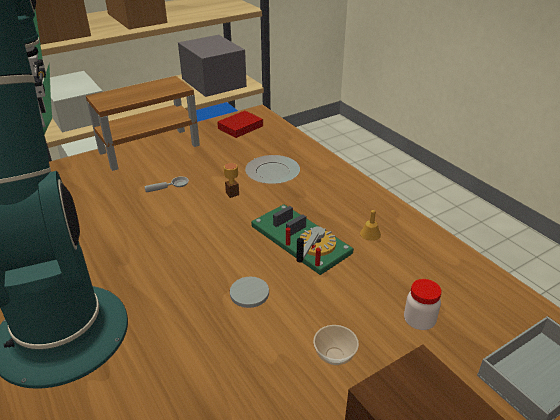

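View pics/wrist0.png

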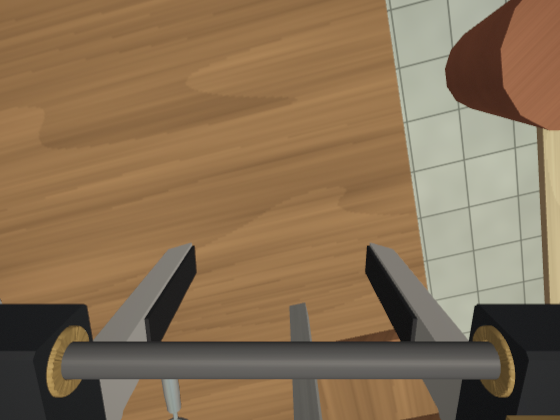

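```bash
cat >> h.py <<'E'
def K(f):
    h=f['image'].shape[0]; fl=h/2/np.tan(np.radians(f['fov_y'])/2); return fl
def proj(f,P):
    P=np.atleast_2d(np.asarray(P,float)); T=np.array(f['T'])
    c=(P-T[:3,3])@T[:3,:3]; fl=K(f)
    return np.c_[f['cx']+fl*c[:,0]/-c[:,2], f['cy']-fl*c[:,1]/-c[:,2]]
def ray(f,uv):
    T=np.array(f['T']);fl=K(f)
    d=T[:3,:3]@np.array([(uv[0]-f['cx'])/fl,-(uv[1]-f['cy'])/fl,-1]); return T[:3,3],d/np.linalg.norm(d)
def onz(f,uv,z):
    o,d=ray(f,uv); return o+d*(z-o[2])/d[2]
def tri(f1,u1,f2,u2):
    o1,d1=ray(f1,u1);o2,d2=ray(f2,u2)
    A=np.c_[d1,-d2]; s=np.linalg.lstsq(A,o2-o1,rcond=None)[0]
    a=o1+s[0]*d1;b=o2+s[1]*d2; return (a+b)/2,np.linalg.norm(a-b)
def crop(f,x,y,w,h,s,fn):
    im=cv2.cvtColor(f['image'][y:y+h,x:x+w],cv2.COLOR_RGB2BGR)
    cv2.imwrite('pics/'+fn,cv2.resize(im,None,fx=s,fy=s,interpolation=cv2.INTER_CUBIC))
E
python3 - <<'E'
from h import *
import pickle
f=grab('scene');g=grab('side'); pickle.dump((dict(f),dict(g)),open('f0.pkl','wb'))
print(f.keys(), proj(f,[[0,0,0]]),proj(g,[0,0,0]))
crop(f,200,165,165,110,4.8,'c1.png'); crop(g,215,150,150,130,4.6,'c2.png')
E
```

```text
dict_keys(['image', 'fov_y', 'cx', 'cy', 'T']) [[211.6758107  104.88304226]] [[ 61.49298004 333.19796349]]
```

View pics/c1.png

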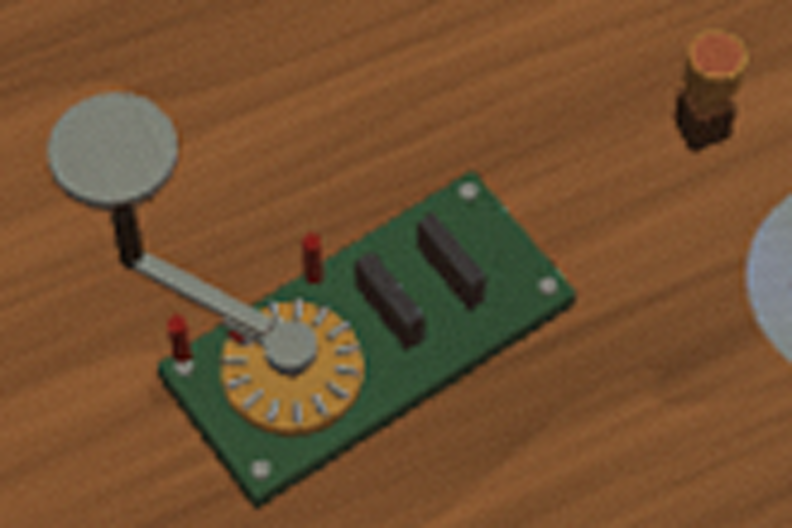

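View pics/c2.png

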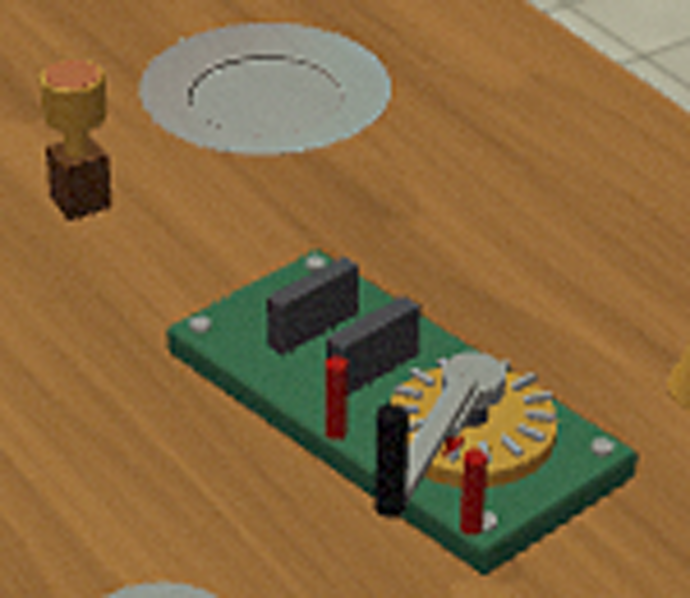

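Run:
```python
from h import *
import pickle
f,g=pickle.load(open('f0.pkl','rb'))
c1=lambda u,v:(200+(u+.5)/4.8-.5,165+(v+.5)/4.8-.5)
c2=lambda u,v:(215+(u+.5)/4.6-.5,150+(v+.5)/4.6-.5)
# bolts, not used; corners z=20
A=[c1(160,365),c1(474,172),c1(576,293),c1(256,498)]
B=[c2(484,556),c2(168,332),c2(318,252),c2(636,458)]
PA=[onz(f,a,20) for a in A];PB=[onz(g,b,20) for b in B]
for a,b,x,y in zip(PA,PB,A,B): t,e=tri(f,x,g,y); print(a.round(1),b.round(1),t.round(1),round(e,1))
for P in(PA,PB):
    print([round(np.linalg.norm(P[i]-P[(i+1)%4]),1) for i in range(4)])
# lamp cup top
print('cup',onz(f,c1(718,54),95),onz(g,c2(73,75),95),tri(f,c1(718,54),g,c2(73,75)))
# jaws top corners etc
print('grip top side',onz(g,c2(393,410),127))
print('grip lower',onz(f,c1(133,262),73), onz(g,c2(392,512),73))
# foot
print('foot side bottom corner',onz(g,c2(77,217),0),'R',onz(g,c2(110,206),0),'L',onz(g,c2(52,188),0))
print('foot scene',onz(f,c1(697,151),0),'R',onz(f,c1(730,136),0),'L',onz(f,c1(678,136),0))
```

```text
[ 565.5 -155.2   20. ] [ 558.4 -158.5   20. ] [ 562.4 -154.1   14.3] 1.0
[524.8  96.1  20. ] [518.7  94.1  20. ] [521.8  98.2  15.5] 1.8
[638.2 114.4  20. ] [634.7 113.7  20. ] [636.7 115.7  17.6] 1.3
[ 678.8 -137.7   20. ] [ 672.9 -140.7   20. ] [ 676.7 -136.9   15.4] 0.5
[np.float64(254.6), np.float64(114.9), np.float64(255.4), np.float64(114.6)]
[np.float64(255.7), np.float64(117.6), np.float64(257.2), np.float64(115.9)]
cup [553.8072157  261.45081077  95.        ] [553.83332358 264.09399171  95.        ] (array([553.45405192, 261.90977925,  95.63599491]), np.float64(1.6713551059189278))
grip top side [ 510.06188868 -143.01637085  127.        ]
grip lower [ 515.93920261 -147.73849819   73.        ] [ 503.25840089 -153.73357066   73.        ]
foot side bottom corner [543.98031269 252.38140314   0.        ] R [567.41406707 251.79770382   0.        ] L [546.3163471  290.12667077   0.        ]
foot scene [567.62415397 249.53960519   0.        ] R [567.08028174 276.38669561   0.        ] L [551.05596226 243.68779783   0.        ]
```

Request:
arm_command([
  {"x":-0.02,"y":-0.01},
  {"x":-0.038,"y":-0.019},
  {"x":-0.038,"y":-0.019},
  {"x":-0.038,"y":-0.019},
  {"x":-0.038,"y":-0.019},
  {"x":-0.038,"y":-0.019},
  {"x":-0.038,"y":-0.019},
  {"x":-0.038,"y":-0.019},
  {"x":-0.038,"y":-0.019},
  {"x":-0.038,"y":-0.019},
  {"x":-0.038,"y":-0.019},
  {"x":-0.038,"y":-0.019},
  {"x":-0.038,"y":-0.019},
  {"x":0,"y":0},
])

```text
schema error: expected keys x, y, z, turn, gripper
```

Run:
```python
from h import *
f=grab('wrist','w1.png'); import pickle; pickle.dump((dict(f),sensors.state()),open('w1.pkl','wb'))
s=sensors.state(); print(s['tool_pos'],s['eef_rot'],s['qpos'].round(3))
```

```text
[149.00568308 606.84101079 205.23156953] [-3.14112434e+00  4.93701634e-05  2.90084054e+00] [-1.372  0.418 -0.01   1.614  0.005  1.111 -0.053]
```

View pics/w1.png

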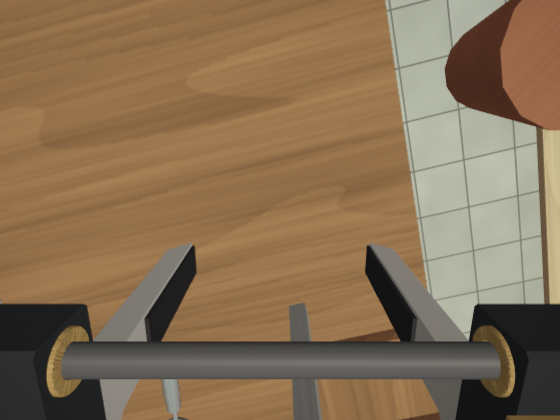

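The move was refused because every row needs all five keys, so I'm resending it in full. The picture shows the start view.

Request:
arm_command([
  {"x":-0.02,"y":-0.01,"z":0,"turn":0,"gripper":1},
  {"x":-0.038,"y":-0.019,"z":0,"turn":0,"gripper":1},
  {"x":-0.038,"y":-0.019,"z":0,"turn":0,"gripper":1},
  {"x":-0.038,"y":-0.019,"z":0,"turn":0,"gripper":1},
  {"x":-0.038,"y":-0.019,"z":0,"turn":0,"gripper":1},
  {"x":-0.038,"y":-0.019,"z":0,"turn":0,"gripper":1},
  {"x":-0.038,"y":-0.019,"z":0,"turn":0,"gripper":1},
  {"x":-0.038,"y":-0.019,"z":0,"turn":0,"gripper":1},
  {"x":-0.038,"y":-0.019,"z":0,"turn":0,"gripper":1},
  {"x":-0.038,"y":-0.019,"z":0,"turn":0,"gripper":1},
  {"x":-0.038,"y":-0.019,"z":0,"turn":0,"gripper":1},
  {"x":-0.038,"y":-0.019,"z":0,"turn":0,"gripper":1},
  {"x":-0.038,"y":-0.019,"z":0,"turn":0,"gripper":1},
  {"x":0,"y":0,"z":0,"turn":0,"gripper":1},
])

```text
time_s: 1.7
tool_pos: [558.3, 257.0, 205.3]
eef_rot: [-3.14, 0.002, 2.894]
ft_force: [-1.5, -0.6, 0.6]
grip_width: 0.999
```

Run:
```python
from h import *
f=grab('wrist','w2.png'); import pickle; pickle.dump((dict(f),sensors.state()),open('w1.pkl','wb'))
s=sensors.state(); print(s['tool_pos'],s['eef_rot'],s['qpos'].round(3))
```

```text
[556.26988198 259.70121997 205.20200651] [-3.14063449e+00  5.56985448e-04  2.89645886e+00] [-0.649  0.403  0.212  1.649 -0.091  1.1    0.914]
```

View pics/w2.png

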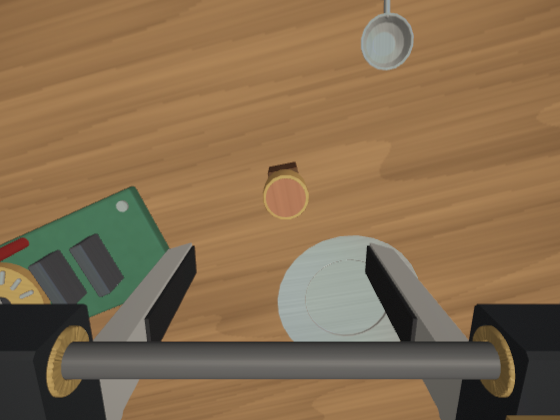

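Run:
```python
from h import *
import pickle
f,s=pickle.load(open('w1.pkl','rb'))
crop(f,250,150,70,80,7,'c3.png')
f0,g=pickle.load(open('f0.pkl','rb'))
crop(g,218,158,30,45,13,'c4.png')
a=cv2.imread('pics/c3.png');b=cv2.imread('pics/c4.png');h=max(a.shape[0],b.shape[0])
pad=lambda i:cv2.copyMakeBorder(i,0,h-i.shape[0],0,0,cv2.BORDER_CONSTANT)
o=np.hstack([pad(a),pad(b)]);print(o.shape,a.shape); o=o[:600,:800]; cv2.imwrite('pics/c34.png',o)
```

```text
(585, 880, 3) (560, 490, 3)
```

View pics/c34.png

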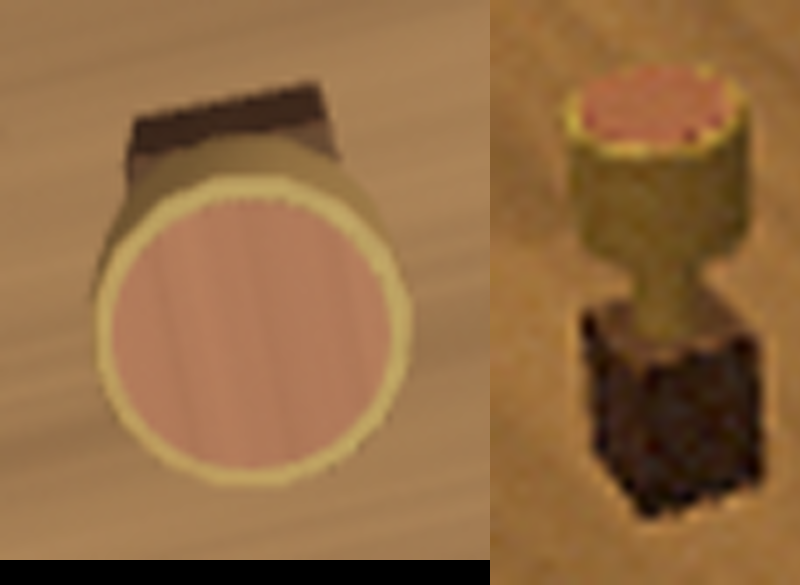

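Run:
```python
from h import *
import pickle
f,s=pickle.load(open('w1.pkl','rb'))
c=lambda u,v:(250+(u+.5)/7-.5,150+(v+.5)/7-.5)
a=onz(f,c(133,118),0);b=onz(f,c(320,82),0);print(a,b,np.linalg.norm(a-b),np.degrees(np.arctan2(*(b-a)[[1,0]])))
print('cup',onz(f,c(253,331),95), s['tool_pos'])
e=(b-a)/np.linalg.norm(b-a); n=np.array([-e[1],e[0],0]); m=(a+b)/2
print('foot centre cands',m+15*n,m-15*n)
f0,g=pickle.load(open('f0.pkl','rb'))
d=lambda u,v:(218+(u-490+.5)/13-.5,158+(v+.5)/13-.5)
p=[onz(g,d(*q),0) for q in[(592,440),(645,520),(765,480)]];print(p)
for i in(0,1): v=p[i+1]-p[i]; print(np.linalg.norm(v),np.degrees(np.arctan2(v[1],v[0])))
print('cup side',onz(g,d(657,107),95))
```

```text
[537.35832619 248.36058896   0.        ] [539.05334689 278.20114446   0.        ] 29.888657518181674 86.74894513798327
cup [552.24324024 262.76647985  95.        ] [556.26988198 259.70121997 205.20200651]
foot centre cands [523.22997714 264.13153424   0.        ] [553.18169594 262.43019918   0.        ]
[array([542.74960095, 286.72756006,   0.        ]), array([537.56019114, 251.96076847,   0.        ]), array([567.65246201, 251.2062955 ,   0.        ])]
35.151952593926616 -98.48948625055391
30.10172745358415 -1.436218062523302
cup side [553.98662167 264.92872325  95.        ]
```

Request:
arm_command([
  {"x":0.002,"y":0,"z":0.015,"turn":0,"gripper":1},
  {"x":0,"y":0,"z":0.03,"turn":0,"gripper":1},
  {"x":0,"y":0,"z":0.03,"turn":0,"gripper":1},
  {"x":0,"y":0,"z":0.03,"turn":0,"gripper":1},
  {"x":0,"y":0,"z":0.025,"turn":0,"gripper":0.5},
  {"x":0,"y":0,"z":0.015,"turn":0,"gripper":0.2},
  {"x":0,"y":0,"z":0,"turn":0,"gripper":0.2},
  {"x":0,"y":0,"z":0,"turn":0,"gripper":0.2},
], newtons=20)

```text
time_s: 2.55
tool_pos: [552.8, 263.3, 61.3]
eef_rot: [3.141, 0.0, 2.901]
ft_force: [-1.3, -0.8, 0.5]
grip_width: 0.695
```

Run:
```python
from h import *
f=grab('wrist','w3.png');s=sensors.state(); print(s['time_s'],s['tool_pos'],s['eef_rot'],s['grip_width'])
```

```text
2.6 [553.14910953 263.31249101  61.73814928] [3.14050781e+00 1.13678926e-03 2.90103013e+00] 0.6563258869780091
```

View pics/w3.png

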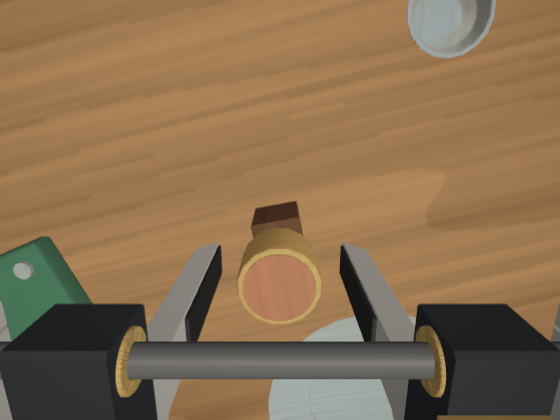

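The cup sits centred between the pads at about (279,284). The plate is well below the fingers, so I'm closing.

Request:
arm_command([
  {"x":0,"y":0,"z":0,"turn":0,"gripper":-0.3},
  {"x":0,"y":0,"z":0,"turn":0,"gripper":-0.3},
  {"x":0,"y":0,"z":0,"turn":0,"gripper":-0.3},
  {"x":0,"y":0,"z":0,"turn":0,"gripper":-0.3},
  {"x":0,"y":0,"z":0,"turn":0,"gripper":-0.3},
], newtons=20)

```text
time_s: 3.1
tool_pos: [553.0, 262.9, 61.1]
eef_rot: [3.141, 0.001, 2.901]
ft_force: [-1.3, -0.9, 7.2]
grip_width: 0.419
```

Request:
arm_command([
  {"x":0,"y":0,"z":-0.015,"turn":0,"gripper":-0.3},
  {"x":0,"y":0,"z":-0.03,"turn":0,"gripper":-0.3},
  {"x":0,"y":0,"z":-0.035,"turn":0,"gripper":-0.3},
  {"x":-0.004,"y":-0.01,"z":-0.03,"turn":0,"gripper":-0.3},
  {"x":-0.008,"y":-0.023,"z":-0.02,"turn":0,"gripper":-0.3},
  {"x":-0.01,"y":-0.03,"z":0,"turn":0,"gripper":-0.3},
  {"x":-0.01,"y":-0.03,"z":0,"turn":0,"gripper":-0.3},
  {"x":-0.01,"y":-0.025,"z":0,"turn":0,"gripper":-0.3},
  {"x":-0.006,"y":-0.014,"z":0,"turn":0,"gripper":-0.3},
  {"x":0,"y":0,"z":0,"turn":0,"gripper":-0.3},
  {"x":0,"y":0,"z":0,"turn":0,"gripper":-0.3},
])

```text
time_s: 4.2
tool_pos: [567.7, 124.1, 190.7]
eef_rot: [3.141, -0.0, 2.901]
ft_force: [0.3, 0.7, -2.4]
grip_width: 0.422
```

Run:
```python
from h import *
f=grab('wrist','w4.png');s=sensors.state(); print(s['time_s'],s['tool_pos'],s['eef_rot'],s['grip_width'],s['ft_force'])
import pickle; pickle.dump((dict(f),s),open('w4.pkl','wb'))
```

```text
4.25 [567.57960352 124.53996321 190.62024304] [ 3.14115155e+00 -2.00781087e-04  2.90218349e+00] 0.4195209416562957 [-0.32450574  0.11201174 -3.00859537]
```

View pics/w4.png

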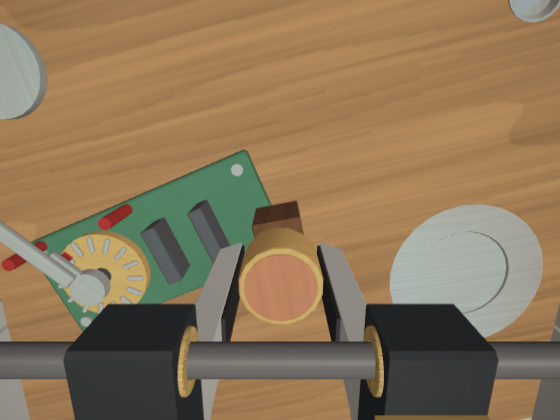

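Run:
```python
from h import *
import pickle
f,s=pickle.load(open('w4.pkl','rb'))
crop(f,130,145,155,150,5,'c5.png'); crop(f,0,190,160,140,5,'c6.png')
```

```text
(no output)
```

View pics/c5.png

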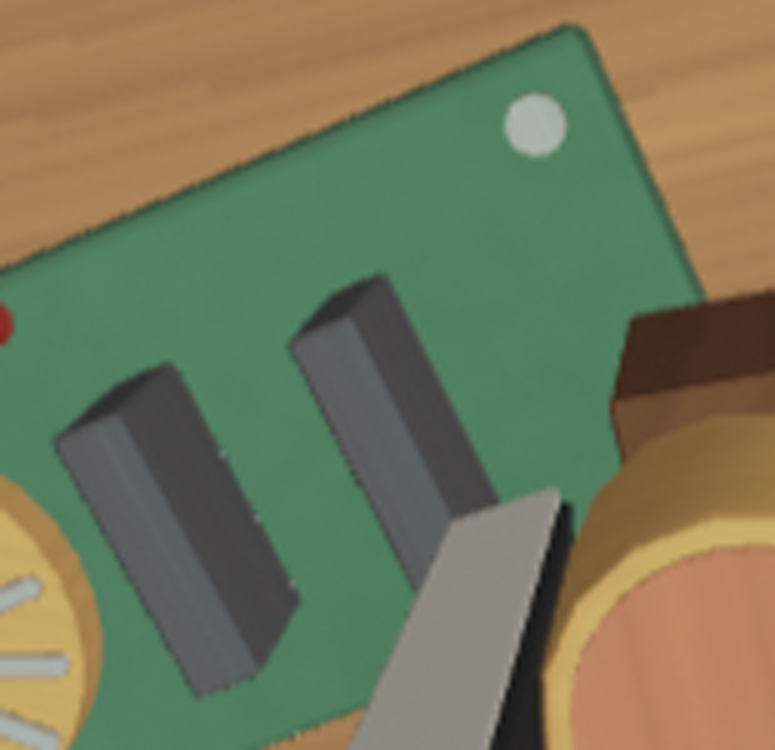

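View pics/c6.png

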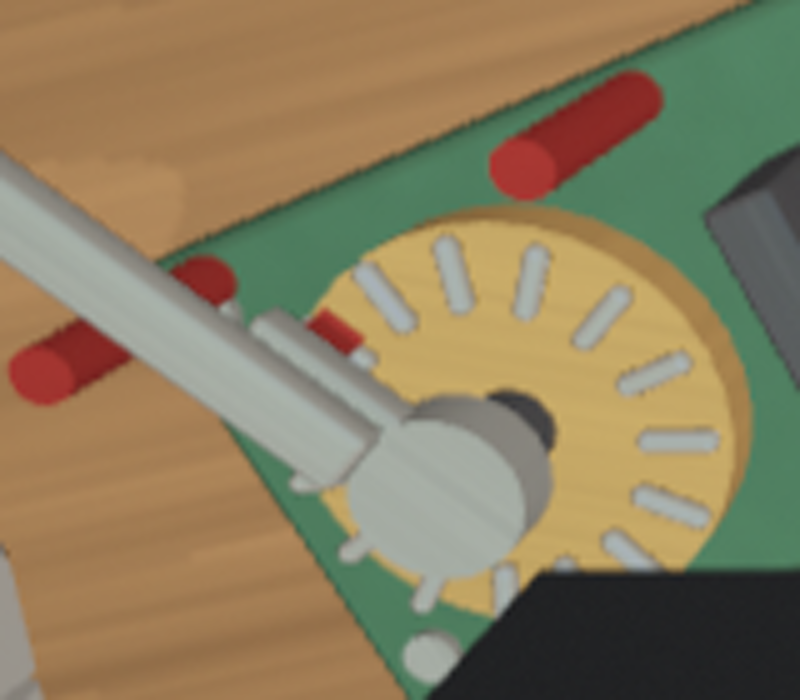

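Run:
```python
from h import *
import pickle
f,s=pickle.load(open('w4.pkl','rb'))
c=lambda u,v:(130+(u+.5)/5-.5,145+(v+.5)/5-.5)
d=lambda u,v:(0+(u+.5)/5-.5,190+(v+.5)/5-.5)
def L(n,a,b,z):
    p,q=onz(f,c(*a),z),onz(f,c(*b),z); v=q-p; print(n,p[:2].round(1),q[:2].round(1),'len',np.linalg.norm(v).round(1),'ang',np.degrees(np.arctan2(v[1],v[0])).round(2)); return p,q
F=L('fixed face top',(117,407),(262,670),56)
Fb=L('fixed face bot',(172,363),(300,600),20)
M=L('mov face top',(291,346),(418,590),57)
L('fixed back top',(55,440),(200,697),56)
e=L('edge -x',(5,267),(540,37),20)
r=L('edge +y',(600,62),(705,297),20)
# red post tops z=68
P1=onz(f,d(525,168),68);P2=onz(f,d(44,372),68);print('posts',P1,P2,np.linalg.norm(P1-P2), np.degrees(np.arctan2(*(P1-P2)[:2][::-1])))
print('hub',[onz(f,d(438,495),z)[:2].round(1) for z in(60,70,80)])
```

```text
fixed face top [565.    0.9] [623.6  10.4] len 59.3 ang 9.22
fixed face bot [567.1  -0.9] [624.8   8.5] len 58.5 ang 9.29
mov face top [561.2  36.8] [614.1  45.5] len 53.6 ang 9.35
fixed back top [568.5 -12.7] [626.3  -3.3] len 58.5 ang 9.2
edge -x [539.3 -27.5] [520.3  91.9] len 120.9 ang 99.07
edge +y [527.9 102.1] [579.8 110.6] len 52.6 ang 9.21
posts [549.25594203 -35.27487004  68.        ] [ 565.48420189 -137.42477615   68.        ] 103.43094186972668 99.02697587513543
hub [array([610. , -81.5]), array([606.2, -74.3]), array([602.3, -67.1])]
```

Run:
```python
from h import *
import pickle
f,s=pickle.load(open('w4.pkl','rb'))
crop(f,225,185,110,145,4.1,'c7.png')
```

```text
(no output)
```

View pics/c7.png

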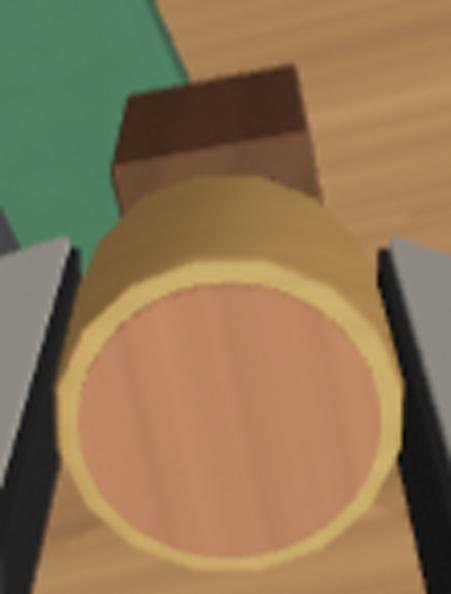

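Run:
```python
from h import *
import pickle
f,s=pickle.load(open('w4.pkl','rb'))
c=lambda u,v:(225+(u+.5)/4.1-.5,185+(v+.5)/4.1-.5)
zb=s['tool_pos'][2]-61.1
for A,B,z in(((128,97),(294,66),zb),((114,163),(305,131),zb+40)):
    a=onz(f,c(*A),z);b=onz(f,c(*B),z);e=(b-a)/np.linalg.norm(b-a);n=np.array([e[1],-e[0],0])
    print(a.round(1),b.round(1),np.linalg.norm(b-a),np.degrees(np.arctan2(e[1],e[0])),'ctr',(a+b)/2+15*n-s['tool_pos'])
print('cup',onz(f,c(230,416),zb+95)-s['tool_pos'],s['tool_pos'])
```

```text
[552.5 109.5 129.5] [554.  138.7 129.5] 29.284260020872853 87.15400577302918 ctr [  0.67150071  -1.15997899 -61.1       ]
[551.5 110.4 169.5] [553.4 138.7 169.5] 28.368537146583165 86.17411469533623 ctr [ -0.13541755  -1.01436885 -21.1       ]
cup [-0.72502449 -0.52792364 33.9       ] [567.57960352 124.53996321 190.62024304]
```

Request:
arm_command([
  {"x":0,"y":0,"z":0,"turn":-0.109,"gripper":-0.3},
  {"x":0,"y":0,"z":0,"turn":-0.109,"gripper":-0.3},
  {"x":-0.005,"y":-0.02,"z":0,"turn":0,"gripper":-0.3},
  {"x":-0.008,"y":-0.03,"z":0,"turn":0,"gripper":-0.3},
  {"x":-0.008,"y":-0.03,"z":0,"turn":0,"gripper":-0.3},
  {"x":-0.0057,"y":-0.0205,"z":0,"turn":0,"gripper":-0.3},
  {"x":0,"y":0,"z":0.02,"turn":0,"gripper":-0.3},
  {"x":0,"y":0,"z":0.02,"turn":0,"gripper":-0.3},
  {"x":0,"y":0,"z":0,"turn":0,"gripper":-0.3},
  {"x":0,"y":0,"z":0,"turn":0,"gripper":-0.3},
])

```text
time_s: 5.25
tool_pos: [592.2, 23.1, 150.8]
eef_rot: [3.142, -0.0, 3.12]
ft_force: [0.4, -0.5, -1.3]
grip_width: 0.425
```

Run:
```python
from h import *
f=grab('wrist','w5.png');g=grab('side');q=grab('scene');s=sensors.state(); print(s['time_s'],s['tool_pos'],s['eef_rot'],s['grip_width'],s['ft_force'])
import pickle; pickle.dump((dict(f),dict(g),dict(q),s),open('w5.pkl','wb'))
crop(g,250,140,130,130,4.6,'s5.png')
```

```text
5.4 [592.71302467  22.57815221 151.57593031] [3.14137569e+00 1.41883302e-03 3.11949507e+00] 0.4216448455348474 [ 0.07406213 -0.61187103 -2.19207409]
```

View pics/w5.png

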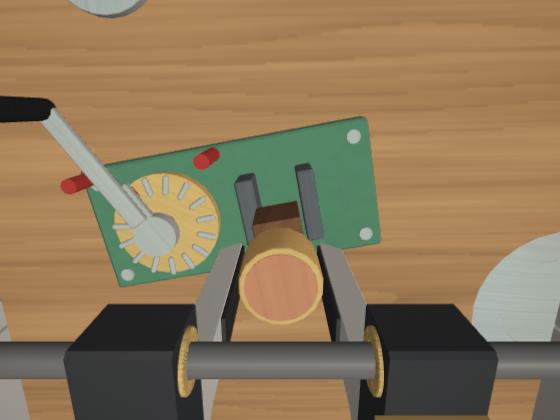

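View pics/s5.png

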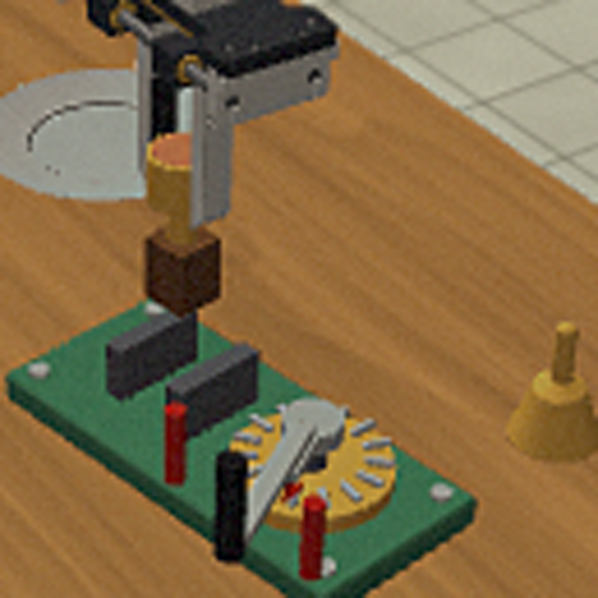

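Run:
```python
from h import *
import pickle
f=pickle.load(open('w5.pkl','rb'))[0]
crop(f,225,150,110,100,7,'c8.png')
```

```text
(no output)
```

View pics/c8.png

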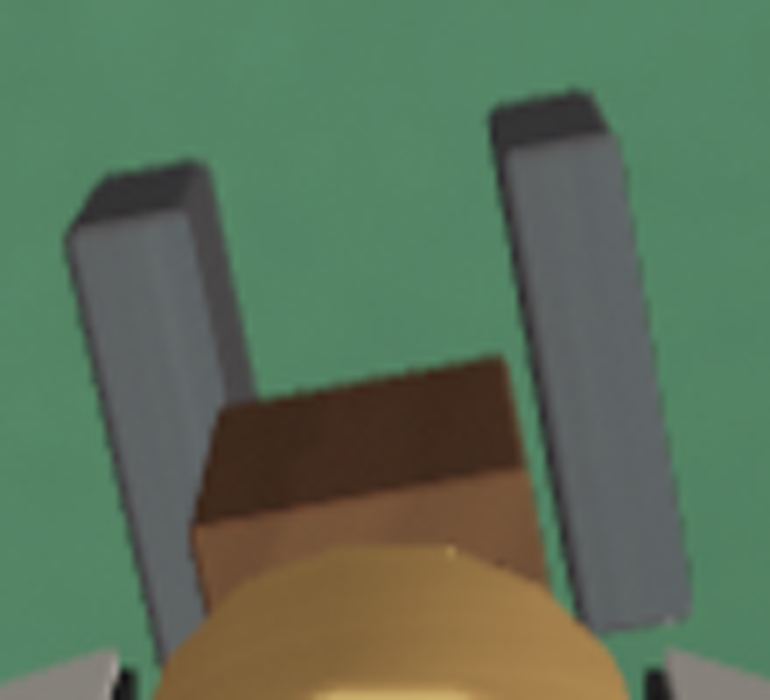

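Run:
```python
from h import *
import pickle
f,_,_,s=pickle.load(open('w5.pkl','rb'))
c=lambda u,v:(225+(u+.5)/7-.5,150+(v+.5)/7-.5)
zb=s['tool_pos'][2]-61.1
F=[onz(f,c(*p),56) for p in((190,208),(229,395))]
Fb=[onz(f,c(*p),20) for p in((210,170),(256,398))]
M=[onz(f,c(*p),57) for p in((507,150),(592,632))]
B=[onz(f,c(*p),zb) for p in((226,407),(502,357))]
Tt=[onz(f,c(*p),zb+40) for p in((197,525),(523,468))]
ang=lambda P:np.degrees(np.arctan2(*(P[1]-P[0])[[1,0]]))
for n,P in zip('F Fb M B T'.split(),(F,Fb,M,B,Tt)): print(n,P[0].round(1),P[1].round(1),ang(P).round(2),np.linalg.norm(P[1]-P[0]).round(1))
th=np.radians(9.2);ex=np.array([np.cos(th),np.sin(th),0]);ey=np.array([-np.sin(th),np.cos(th),0])
o=F[0]
for n,P in zip('F Fb M B T'.split(),(F,Fb,M,B,Tt)): print(n,[((p-o)@ex).round(1) for p in P],[((p-o)@ey).round(1) for p in P])
```

```text
F [566.    0.6  56. ] [588.    4.1  56. ] 9.16 22.3
Fb [5.68e+02 2.00e-01 2.00e+01] [598.3   5.   20. ] 8.96 30.7
M [559.9  36.5  57. ] [617.8  46.   57. ] 9.41 58.6
B [579.9   6.3  90.5] [575.2  34.3  90.5] 99.38 28.4
T [579.2   6.4 130.5] [574.7  34.3 130.5] 99.15 28.3
F [np.float64(0.0), np.float64(22.3)] [np.float64(0.0), np.float64(-0.0)]
Fb [np.float64(2.0), np.float64(32.6)] [np.float64(-0.7), np.float64(-0.8)]
M [np.float64(-0.2), np.float64(58.4)] [np.float64(36.4), np.float64(36.6)]
B [np.float64(14.6), np.float64(14.5)] [np.float64(3.4), np.float64(31.8)]
T [np.float64(14.0), np.float64(14.0)] [np.float64(3.6), np.float64(31.9)]
```

Request:
arm_command([
  {"x":0,"y":0.0005,"z":0.015,"turn":0,"gripper":-0.3},
  {"x":0,"y":0,"z":0.015,"turn":0,"gripper":-0.3},
  {"x":0,"y":0,"z":0.012,"turn":0,"gripper":-0.3},
  {"x":0,"y":0,"z":0.012,"turn":0,"gripper":-0.3},
  {"x":0,"y":0,"z":0.008,"turn":0,"gripper":-0.3},
  {"x":0,"y":0,"z":0.005,"turn":0,"gripper":-0.3},
  {"x":0,"y":0,"z":0.002,"turn":0,"gripper":-0.3},
  {"x":0,"y":0,"z":0,"turn":0,"gripper":-0.3},
])

```text
time_s: 6.2
tool_pos: [592.4, 22.5, 81.6]
eef_rot: [-3.142, 0.0, 3.119]
ft_force: [0.2, 0.5, -2.3]
grip_width: 0.422
```

Request:
arm_command([
  {"x":0,"y":0,"z":0.001,"turn":0,"gripper":-0.3},
  {"x":0,"y":0,"z":0,"turn":0,"gripper":-0.3},
])

```text
time_s: 6.4
tool_pos: [592.6, 22.5, 81.1]
eef_rot: [3.142, 0.001, 3.119]
ft_force: [-2.0, -0.6, 3.8]
grip_width: 0.42
```

Run:
```python
from h import *
f=grab('wrist','w6.png');g=grab('side');s=sensors.state(); print(s['time_s'],s['tool_pos'],s['eef_rot'],s['grip_width'],s['ft_force'])
crop(g,250,140,130,130,4.6,'s6.png')
```

```text
6.5 [592.59685942  22.51663932  81.10097748] [3.14152187e+00 1.09364535e-03 3.11872491e+00] 0.4216582166412479 [-0.38340123 -1.04834951  6.00195038]
```

View pics/w6.png

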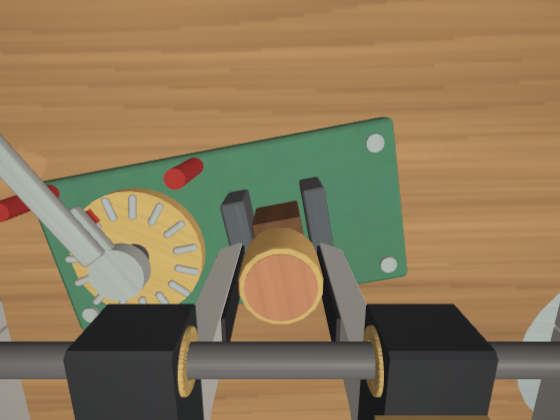

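View pics/s6.png

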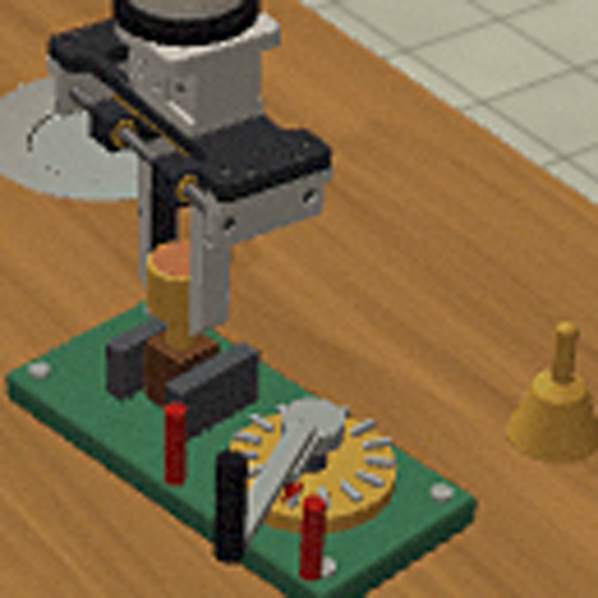

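Request:
arm_command([
  {"x":0,"y":0,"z":0,"turn":0,"gripper":0.1},
  {"x":0,"y":0,"z":0,"turn":0,"gripper":0.4},
  {"x":0,"y":0,"z":0,"turn":0,"gripper":0.4},
  {"x":0,"y":0,"z":0,"turn":0,"gripper":0.4},
  {"x":0,"y":0,"z":-0.01,"turn":0,"gripper":0.4},
  {"x":0,"y":0,"z":-0.02,"turn":0,"gripper":0.4},
  {"x":0,"y":0,"z":-0.03,"turn":0,"gripper":0.4},
  {"x":0,"y":0,"z":-0.03,"turn":0,"gripper":0.4},
  {"x":0.01,"y":-0.02,"z":0,"turn":0,"gripper":0.4},
  {"x":0.015,"y":-0.032,"z":0,"turn":0,"gripper":0.4},
  {"x":0.015,"y":-0.032,"z":0,"turn":0,"gripper":0.4},
  {"x":0.015,"y":-0.032,"z":0,"turn":0,"gripper":0.4},
  {"x":0.015,"y":-0.032,"z":0,"turn":0,"gripper":0.4},
  {"x":0.01,"y":-0.022,"z":0,"turn":-0.11,"gripper":0.4},
  {"x":0,"y":0,"z":0,"turn":-0.125,"gripper":0.4},
  {"x":0,"y":0,"z":0,"turn":-0.125,"gripper":0.4},
  {"x":0,"y":0,"z":0,"turn":-0.125,"gripper":0.4},
  {"x":0,"y":0,"z":0,"turn":-0.125,"gripper":0.4},
  {"x":0,"y":0,"z":0,"turn":0,"gripper":0.4},
  {"x":0,"y":0,"z":0,"turn":0,"gripper":0.4},
])

```text
time_s: 8.5
tool_pos: [508.3, -145.7, 170.9]
eef_rot: [-3.141, 0.0, -2.558]
ft_force: [-0.1, -0.6, 0.3]
grip_width: 0.701
```

Run:
```python
from h import *
f=grab('wrist','w7.png');g=grab('side');s=sensors.state(); print(s['time_s'],s['tool_pos'],s['eef_rot'],s['grip_width'],s['ft_force'],s['qpos'].round(2))
crop(g,250,140,130,130,4.6,'s7.png')
import pickle; pickle.dump((dict(f),dict(g),s),open('w7.pkl','wb'))
```

```text
8.6 [ 508.33646648 -145.63060948  170.73987031] [-3.14135265e+00  8.25562188e-05 -2.55752768e+00] 0.7007402709199063 [-0.33279594  0.01424256 -0.8404783 ] [ 0.03  0.29  0.23  1.9  -0.08  0.97  2.45]
```

View pics/w7.png

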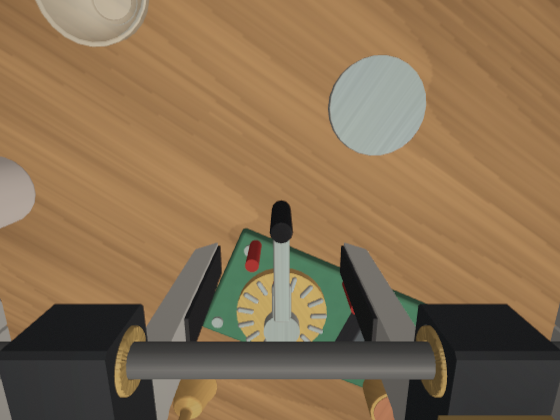

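View pics/s7.png

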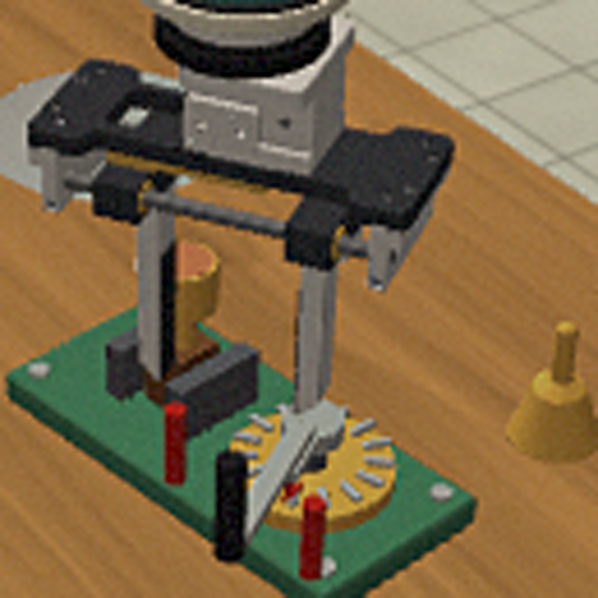

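Run:
```python
from h import *
import pickle
f,g,s=pickle.load(open('w7.pkl','rb'))
im=f['image'].astype(int); m=((im.max(2)<60)[190:260,255:310]).astype(np.uint8)
ys,xs=np.nonzero(m); print(xs.min()+255,xs.max()+255,ys.min()+190,ys.max()+190)
crop(f,255,190,55,70,8,'c9.png')
o=np.array([608.7,-79.2])
for v in(230,232): 
  p=onz(f,(281.5,v),127); d=p[:2]-o; th=np.radians(9.2); x=d@[np.cos(th),np.sin(th)];y=d@[-np.sin(th),np.cos(th)]
  print(p,np.hypot(x,y),np.arctan2(y,-x))
```

```text
270 291 201 242
[ 507.17764652 -146.26537204  127.        ] 121.67395934734876 -0.42321852350879435
[ 508.36658318 -145.47949395  127.        ] 120.24876651464804 -0.4232152624605986
```

View pics/c9.png

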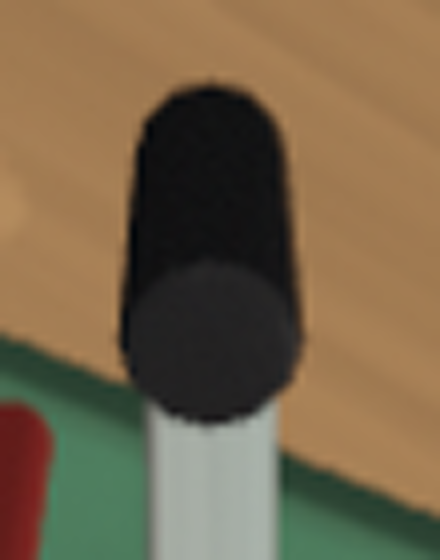

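Request:
arm_command([
  {"x":0,"y":0,"z":0.02,"turn":0,"gripper":0.2},
  {"x":0,"y":0,"z":0.025,"turn":0,"gripper":0.0},
  {"x":0,"y":0,"z":0.022,"turn":0,"gripper":0.0},
  {"x":0,"y":0,"z":0.015,"turn":0,"gripper":-0.2},
  {"x":0,"y":0,"z":0,"turn":0,"gripper":-0.4},
  {"x":0,"y":0,"z":0,"turn":0,"gripper":-0.6},
  {"x":0,"y":0,"z":0,"turn":0,"gripper":-0.9},
  {"x":0,"y":0,"z":0,"turn":0,"gripper":-0.9},
  {"x":0,"y":0,"z":0,"turn":0,"gripper":-0.9},
  {"x":0,"y":0,"z":0,"turn":0,"gripper":-0.9},
], newtons=30)

```text
time_s: 9.6
tool_pos: [508.7, -145.7, 89.2]
eef_rot: [-3.141, 0.001, -2.555]
ft_force: [-1.5, 0.0, 6.7]
grip_width: 0.165
```

Run:
```python
from h import *
f=grab('wrist','w8.png');s=sensors.state(); print(s['time_s'],s['tool_pos'],s['eef_rot'],s['grip_width'],s['ft_force'])
```

```text
9.65 [ 508.6740643  -145.72102013   89.15257142] [-3.14079341e+00  7.09008203e-04 -2.55450530e+00] 0.16412669393205728 [-1.00440593 -0.02111943  7.04341578]
```

View pics/w8.png

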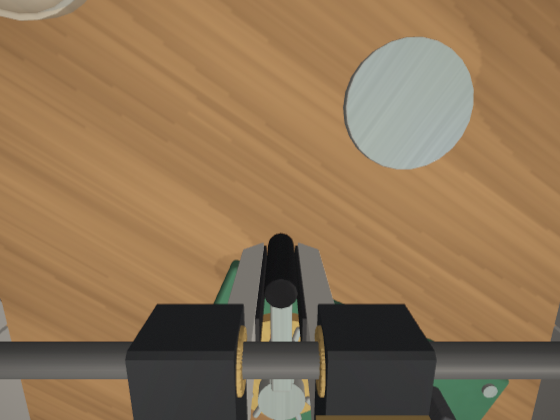

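Request:
arm_command([
  {"x":-0.0001,"y":0.0048,"z":0,"turn":0.04,"gripper":-0.9},
  {"x":-0.0002,"y":0.0072,"z":0,"turn":0.06,"gripper":-0.9},
  {"x":-0.0002,"y":0.0072,"z":0,"turn":0.06,"gripper":-0.9},
  {"x":-0.0002,"y":0.0072,"z":0,"turn":0.06,"gripper":-0.9},
  {"x":-0.0002,"y":0.0072,"z":0,"turn":0.06,"gripper":-0.9},
  {"x":-0.0002,"y":0.0072,"z":0,"turn":0.06,"gripper":-0.9},
])

```text
time_s: 10.25
tool_pos: [492.1, -108.8, 89.2]
eef_rot: [-3.141, 0.001, -2.897]
ft_force: [-1.2, -3.0, 6.8]
grip_width: 0.164
```

```bash
cat >> h.py <<'E'
def lev():
    s=sensors.state(); th=np.radians(9.2);o=np.array([608.7,-79.2]); ex=np.array([np.cos(th),np.sin(th)]);ey=np.array([-np.sin(th),np.cos(th)])
    d=s['tool_pos'][:2]-o; x,y=d@ex,d@ey; a=np.arctan2(y,-x); F=s['ft_force'][:2]; t=ex*np.sin(a)+ey*np.cos(a); r=-ex*np.cos(a)+ey*np.sin(a)
    yaw=s['eef_rot'][2]; ty=np.array([np.sin(yaw),-np.cos(yaw)]); dev=np.arctan2(ty[0]*t[1]-ty[1]*t[0],ty@t)
    print('t',s['time_s'],'R',np.hypot(x,y).round(2),'theta',a.round(4),'push',(-F@t).round(2),'rad',(-F@r).round(2),'z',s['tool_pos'][2].round(1),'yawdev(+ccw needed)',dev.round(3),'w',s['grip_width'].round(3),'q7',s['qpos'][6].round(2),'Fz',s['ft_force'][2].round(1))
E
python3 -c "
from h import *
lev()"
```

```text
Traceback (most recent call last):
  File "h.py", line 29, in lev
    print('t',s['time_s'],'R',np.hypot(x,y).round(2),'theta',a.round(4),'push',(-F@t).round(2),'rad',(-F@r).round(2),'z',s['tool_pos'][2].round(1),'yawdev(+ccw needed)',dev.round(3),'w',s['grip_width'].round(3),'q7',s['qpos'][6].round(2),'Fz',s['ft_force'][2].round(1))
                                                                                                                                                                                          ^^^^^^^^^^^^^^^^^^^^^
AttributeError: 'float' object has no attribute 'round'
```

```bash
sed -i "s/s\['grip_width'\].round(3)/round(s['grip_width'],3)/" h.py
python3 -c "
from h import *
lev()"
```

```text
t 10.25 R 120.28 theta -0.0884 push 2.65 rad -1.94 z 89.2 yawdev(+ccw needed) 0.005 w 0.164 q7 2.1 Fz 6.8
```

Request:
arm_command([
  {"x":-0.0002,"y":0.0072,"z":0,"turn":0.06,"gripper":-0.9},
  {"x":-0.0002,"y":0.0072,"z":0,"turn":0.06,"gripper":-0.9},
  {"x":-0.0002,"y":0.0072,"z":0,"turn":0.06,"gripper":-0.9},
  {"x":-0.0002,"y":0.0072,"z":0,"turn":0.06,"gripper":-0.9},
  {"x":-0.0002,"y":0.0072,"z":0,"turn":0.06,"gripper":-0.9},
  {"x":-0.0002,"y":0.0072,"z":0,"turn":0.06,"gripper":-0.9},
])

```text
time_s: 10.85
tool_pos: [488.9, -65.8, 89.1]
eef_rot: [-3.141, 0.001, 3.026]
ft_force: [-3.7, -2.6, 7.9]
grip_width: 0.165
```

```bash
python3 -c "
from h import *
lev()"
```

```text
t 10.85 R 120.53 theta 0.2721 push 2.95 rad -3.37 z 89.1 yawdev(+ccw needed) 0.004 w 0.165 q7 1.68 Fz 7.9
```

Request:
arm_command([
  {"x":-0.0002,"y":0.0072,"z":0,"turn":0.06,"gripper":-0.9},
  {"x":-0.0002,"y":0.0072,"z":0,"turn":0.06,"gripper":-0.9},
  {"x":-0.0002,"y":0.0072,"z":0,"turn":0.06,"gripper":-0.9},
  {"x":-0.0001,"y":0.0048,"z":0,"turn":0.04,"gripper":-0.9},
  {"x":0,"y":0,"z":0,"turn":0,"gripper":-0.9},
])

```text
time_s: 11.35
tool_pos: [494.8, -39.4, 89.0]
eef_rot: [3.141, 0.0, 2.808]
ft_force: [-4.6, -0.7, 10.8]
grip_width: 0.158
```

```bash
python3 -c "
from h import *
lev()
g=grab('side');crop(g,250,140,130,130,4.6,'s9.png')"
```

```text
t 11.35 R 120.69 theta 0.497 push 2.2 rad -4.14 z 89.0 yawdev(+ccw needed) -0.003 w 0.158 q7 1.43 Fz 10.8
```

View pics/s9.png

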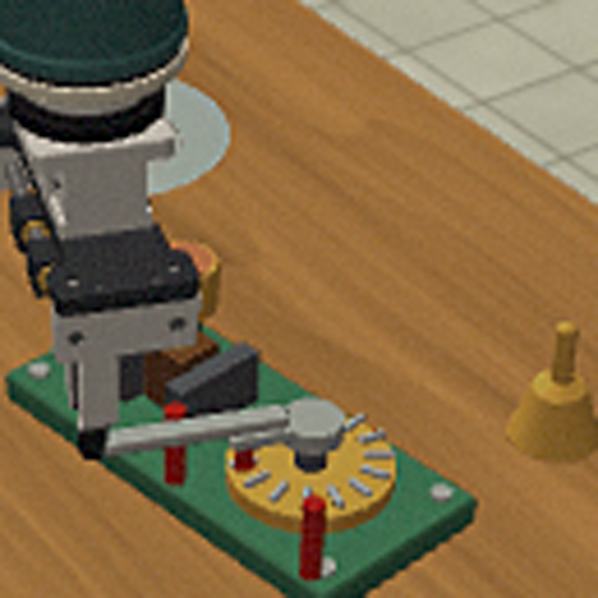

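Request:
arm_command([
  {"x":0.0002,"y":-0.0048,"z":0,"turn":-0.04,"gripper":-0.9},
  {"x":-0.0002,"y":-0.0072,"z":0,"turn":-0.06,"gripper":-0.9},
  {"x":-0.0002,"y":-0.0072,"z":0,"turn":-0.06,"gripper":-0.9},
  {"x":-0.0002,"y":-0.0072,"z":0,"turn":-0.06,"gripper":-0.9},
  {"x":-0.0002,"y":-0.0072,"z":0,"turn":-0.06,"gripper":-0.9},
  {"x":-0.0002,"y":-0.0072,"z":0,"turn":-0.06,"gripper":-0.9},
  {"x":-0.0002,"y":-0.0072,"z":0,"turn":-0.06,"gripper":-0.9},
  {"x":-0.0002,"y":-0.0072,"z":0,"turn":-0.06,"gripper":-0.9},
])

```text
time_s: 12.2
tool_pos: [489.2, -94.5, 89.2]
eef_rot: [-3.141, 0.002, -3.012]
ft_force: [1.3, 0.2, 4.3]
grip_width: 0.161
```

```bash
python3 -c "
from h import *
lev()"
```

```text
t 12.2 R 120.46 theta 0.0334 push -0.0 rad 1.33 z 89.2 yawdev(+ccw needed) -0.002 w 0.161 q7 1.97 Fz 4.3
```

Request:
arm_command([
  {"x":-0.0002,"y":-0.0072,"z":0,"turn":-0.06,"gripper":-0.9},
  {"x":-0.0002,"y":-0.0072,"z":0,"turn":-0.06,"gripper":-0.9},
  {"x":-0.0002,"y":-0.0072,"z":0,"turn":-0.06,"gripper":-0.9},
  {"x":-0.0002,"y":-0.0072,"z":0,"turn":-0.06,"gripper":-0.9},
  {"x":-0.0002,"y":-0.0072,"z":0,"turn":-0.06,"gripper":-0.9},
  {"x":-0.0002,"y":-0.0072,"z":0,"turn":-0.06,"gripper":-0.9},
  {"x":-0.0002,"y":-0.0072,"z":0,"turn":-0.06,"gripper":-0.9},
  {"x":-0.0002,"y":-0.0072,"z":0,"turn":-0.06,"gripper":-0.9},
  {"x":-0.0002,"y":-0.0072,"z":0,"turn":-0.06,"gripper":-0.9},
  {"x":0,"y":0,"z":0,"turn":0,"gripper":-0.9},
])

```text
time_s: 13.2
tool_pos: [514.3, -153.7, 89.0]
eef_rot: [-3.14, 0.001, -2.474]
ft_force: [1.2, 1.7, 6.9]
grip_width: 0.164
```

```bash
python3 -c "
from h import *
lev()
f=grab('scene');crop(f,200,165,165,110,4.8,'sc10.png')"
```

```text
t 13.2 R 120.28 theta -0.5074 push -0.56 rad 1.96 z 89.0 yawdev(+ccw needed) 0.0 w 0.164 q7 2.57 Fz 6.9
```

View pics/sc10.png

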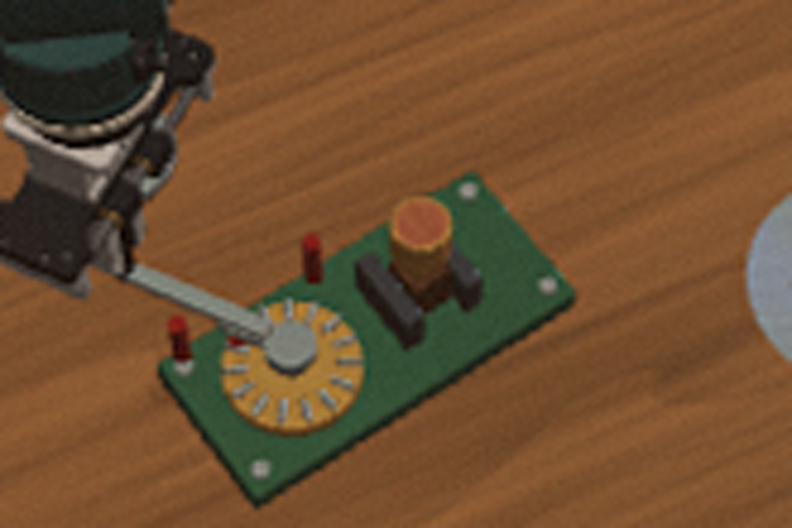

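Request:
arm_command([
  {"x":-0.0001,"y":0.0048,"z":0,"turn":0.04,"gripper":-0.9},
  {"x":-0.0002,"y":0.0072,"z":0,"turn":0.06,"gripper":-0.9},
  {"x":-0.0002,"y":0.0072,"z":0,"turn":0.06,"gripper":-0.9},
  {"x":-0.0002,"y":0.0072,"z":0,"turn":0.06,"gripper":-0.9},
  {"x":-0.0002,"y":0.0072,"z":0,"turn":0.06,"gripper":-0.9},
  {"x":-0.0002,"y":0.0072,"z":0,"turn":0.06,"gripper":-0.9},
  {"x":-0.0002,"y":0.0072,"z":0,"turn":0.06,"gripper":-0.9},
])

```text
time_s: 13.95
tool_pos: [492.4, -110.6, 89.1]
eef_rot: [-3.14, 0.002, -2.879]
ft_force: [5.6, -2.0, 2.4]
grip_width: 0.161
```

```bash
python3 -c "
from h import *
lev()"
```

```text
t 13.95 R 120.49 theta -0.1032 push 3.42 rad 4.92 z 89.1 yawdev(+ccw needed) 0.001 w 0.161 q7 2.12 Fz 2.4
```

Request:
arm_command([
  {"x":-0.0001,"y":0.0048,"z":0,"turn":0.04,"gripper":-0.9},
  {"x":-0.0001,"y":0.0048,"z":0,"turn":0.04,"gripper":-0.9},
  {"x":-0.0001,"y":0.0048,"z":0,"turn":0.04,"gripper":-0.9},
  {"x":-0.0001,"y":0.0048,"z":0,"turn":0.04,"gripper":-0.9},
])

```text
time_s: 14.35
tool_pos: [488.8, -91.9, 89.1]
eef_rot: [-3.141, 0.002, -3.038]
ft_force: [4.4, -2.1, 3.1]
grip_width: 0.165
```

```bash
python3 -c "
from h import *
lev()"
```

```text
t 14.35 R 120.56 theta 0.0547 push 2.54 rad 4.11 z 89.1 yawdev(+ccw needed) 0.003 w 0.165 q7 1.94 Fz 3.1
```

Request:
arm_command([
  {"x":-0.0002,"y":0.0036,"z":0,"turn":0.03,"gripper":-0.9},
  {"x":-0.0002,"y":0.0036,"z":0,"turn":0.03,"gripper":-0.9},
  {"x":-0.0001,"y":0.0036,"z":0,"turn":0.03,"gripper":-0.9},
])

```text
time_s: 14.65
tool_pos: [488.1, -81.2, 89.0]
eef_rot: [-3.141, 0.001, -3.128]
ft_force: [0.8, -3.3, 6.8]
grip_width: 0.166
```

```bash
python3 -c "
from h import *
lev()"
```

```text
t 14.65 R 120.6 theta 0.1436 push 3.29 rad 0.73 z 89.0 yawdev(+ccw needed) 0.003 w 0.166 q7 1.83 Fz 6.8
```

Request:
arm_command([
  {"x":-0.0001,"y":0.0024,"z":0,"turn":0.02,"gripper":-0.9},
  {"x":0,"y":0.0024,"z":0,"turn":0.02,"gripper":-0.9},
  {"x":0,"y":0.0024,"z":0,"turn":0.02,"gripper":-0.9},
])

```text
time_s: 14.95
tool_pos: [488.2, -74.1, 89.0]
eef_rot: [-3.141, 0.001, 3.096]
ft_force: [0.5, -2.7, 7.3]
grip_width: 0.163
```

```bash
python3 -c "
from h import *
lev()"
```

```text
t 14.95 R 120.61 theta 0.2027 push 2.72 rad 0.61 z 89.0 yawdev(+ccw needed) 0.004 w 0.163 q7 1.76 Fz 7.3
```

Request:
arm_command([
  {"x":-0.0001,"y":0.0024,"z":0,"turn":0.02,"gripper":-0.9},
  {"x":0,"y":0.0024,"z":0,"turn":0.02,"gripper":-0.9},
])

```text
time_s: 15.15
tool_pos: [488.4, -69.3, 89.0]
eef_rot: [-3.141, 0.001, 3.056]
ft_force: [-0.3, -1.8, 6.9]
grip_width: 0.163
```

```bash
python3 -c "
from h import *
lev()"
```

```text
t 15.15 R 120.66 theta 0.2423 push 1.82 rad -0.17 z 89.0 yawdev(+ccw needed) 0.004 w 0.163 q7 1.72 Fz 6.9
```

Request:
arm_command([
  {"x":0,"y":0.0024,"z":0,"turn":0.02,"gripper":-0.9},
  {"x":0,"y":0.0024,"z":0,"turn":0.02,"gripper":-0.9},
])

```text
time_s: 15.35
tool_pos: [488.9, -64.6, 89.0]
eef_rot: [-3.141, 0.001, 3.015]
ft_force: [0.5, -1.8, 7.9]
grip_width: 0.167
```

```bash
python3 -c "
from h import *
lev()
g=grab('side');crop(g,250,140,130,130,4.6,'s11.png')"
```

```text
t 15.35 R 120.67 theta 0.2819 push 1.76 rad 0.67 z 89.0 yawdev(+ccw needed) 0.005 w 0.167 q7 1.67 Fz 7.9
```

Request:
arm_command([
  {"x":-0.0001,"y":0.0024,"z":0,"turn":0.02,"gripper":-0.9},
  {"x":0,"y":0.0024,"z":0,"turn":0.02,"gripper":-0.9},
])

```text
time_s: 15.6
tool_pos: [489.5, -59.9, 89.0]
eef_rot: [-3.141, 0.001, 2.975]
ft_force: [-1.3, -3.9, 7.5]
grip_width: 0.163
```

```bash
python3 -c "
from h import *
lev()"
```

```text
t 15.6 R 120.72 theta 0.3214 push 4.1 rad -0.7 z 89.0 yawdev(+ccw needed) 0.005 w 0.163 q7 1.62 Fz 7.5
```

View pics/s11.png

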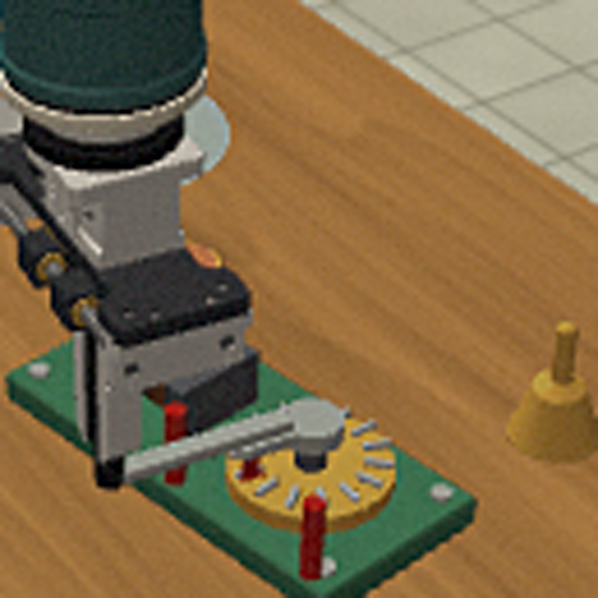

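Request:
arm_command([
  {"x":0,"y":0.0018,"z":0,"turn":0.015,"gripper":-0.9},
  {"x":0,"y":0,"z":0,"turn":0,"gripper":-0.9},
])

```text
time_s: 15.8
tool_pos: [489.9, -57.9, 89.0]
eef_rot: [-3.141, 0.001, 2.961]
ft_force: [-0.5, -2.3, 8.7]
grip_width: 0.166
```

```bash
python3 -c "
from h import *
lev()"
```

```text
t 15.8 R 120.71 theta 0.338 push 2.39 rad -0.05 z 89.0 yawdev(+ccw needed) 0.003 w 0.166 q7 1.61 Fz 8.7
```

Request:
arm_command([
  {"x":0,"y":0.0018,"z":0,"turn":0.015,"gripper":-0.9},
  {"x":0,"y":0,"z":0,"turn":0,"gripper":-0.9},
])

```text
time_s: 16.0
tool_pos: [490.2, -56.2, 89.0]
eef_rot: [-3.141, 0.001, 2.946]
ft_force: [-0.4, -2.3, 8.0]
grip_width: 0.167
```

```bash
python3 -c "
from h import *
lev()"
```

```text
t 16.0 R 120.72 theta 0.3524 push 2.35 rad 0.09 z 89.0 yawdev(+ccw needed) 0.004 w 0.167 q7 1.59 Fz 8.0
```

Request:
arm_command([
  {"x":0,"y":0.0018,"z":0,"turn":0.015,"gripper":-0.9},
  {"x":0,"y":0,"z":0,"turn":0,"gripper":-0.9},
])

```text
time_s: 16.2
tool_pos: [490.5, -54.5, 89.0]
eef_rot: [-3.141, 0.001, 2.931]
ft_force: [-0.1, -3.3, 8.0]
grip_width: 0.164
```

```bash
python3 -c "
from h import *
lev()"
```

```text
t 16.2 R 120.72 theta 0.367 push 3.29 rad 0.57 z 89.0 yawdev(+ccw needed) 0.004 w 0.164 q7 1.57 Fz 8.0
```

Request:
arm_command([
  {"x":0,"y":0.0018,"z":0,"turn":0.015,"gripper":-0.9},
  {"x":0,"y":0.0018,"z":0,"turn":0.015,"gripper":-0.9},
])

```text
time_s: 16.4
tool_pos: [491.2, -51.2, 89.0]
eef_rot: [-3.141, 0.001, 2.901]
ft_force: [-0.7, -2.3, 8.1]
grip_width: 0.166
```

```bash
python3 -c "
from h import *
lev()"
```

```text
t 16.4 R 120.78 theta 0.3946 push 2.38 rad -0.15 z 89.0 yawdev(+ccw needed) 0.007 w 0.166 q7 1.54 Fz 8.1
```

Request:
arm_command([
  {"x":0,"y":0.0018,"z":0,"turn":0.015,"gripper":-0.9},
  {"x":0,"y":0.0012,"z":0,"turn":0.01,"gripper":-0.9},
])

```text
time_s: 16.6
tool_pos: [492.0, -48.2, 89.0]
eef_rot: [-3.141, 0.001, 2.876]
ft_force: [-0.7, -2.9, 7.6]
grip_width: 0.167
```

```bash
python3 -c "
from h import *
lev()"
```

```text
t 16.6 R 120.79 theta 0.42 push 3.0 rad 0.07 z 89.0 yawdev(+ccw needed) 0.007 w 0.167 q7 1.51 Fz 7.6
```

Request:
arm_command([
  {"x":0,"y":0.0018,"z":0,"turn":0.015,"gripper":-0.9},
  {"x":0,"y":0,"z":0,"turn":0,"gripper":-0.9},
])

```text
time_s: 16.8
tool_pos: [492.5, -46.5, 89.0]
eef_rot: [-3.141, 0.001, 2.861]
ft_force: [-0.1, -4.1, 9.6]
grip_width: 0.16
```

```bash
python3 -c "
from h import *
lev()"
```

```text
t 16.8 R 120.77 theta 0.4349 push 4.0 rad 1.06 z 89.0 yawdev(+ccw needed) 0.006 w 0.16 q7 1.49 Fz 9.6
```

Request:
arm_command([
  {"x":0,"y":0.0018,"z":0,"turn":0.015,"gripper":-0.9},
  {"x":0,"y":0,"z":0,"turn":0,"gripper":-0.9},
])

```text
time_s: 17.0
tool_pos: [492.8, -45.0, 89.0]
eef_rot: [-3.141, 0.001, 2.846]
ft_force: [-1.1, -5.8, 8.8]
grip_width: 0.166
```

```bash
python3 -c "
from h import *
lev()"
```

```text
t 17.0 R 120.8 theta 0.4475 push 5.88 rad 0.63 z 89.0 yawdev(+ccw needed) 0.009 w 0.166 q7 1.47 Fz 8.8
```

Request:
arm_command([
  {"x":0,"y":0.0018,"z":0,"turn":0.015,"gripper":-0.9},
  {"x":0,"y":0,"z":0,"turn":0,"gripper":-0.9},
])

```text
time_s: 17.2
tool_pos: [493.2, -43.6, 89.0]
eef_rot: [-3.141, 0.001, 2.83]
ft_force: [-2.2, -7.3, 9.0]
grip_width: 0.164
```

```bash
python3 -c "
from h import *
lev()"
```

```text
t 17.2 R 120.83 theta 0.46 push 7.62 rad -0.0 z 89.0 yawdev(+ccw needed) 0.012 w 0.164 q7 1.46 Fz 9.0
```

Request:
arm_command([
  {"x":0,"y":0.0018,"z":0,"turn":0.015,"gripper":-0.9},
  {"x":0,"y":0,"z":0,"turn":0,"gripper":-0.9},
])

```text
time_s: 17.4
tool_pos: [493.7, -42.1, 88.9]
eef_rot: [-3.14, 0.001, 2.815]
ft_force: [-2.8, -8.6, 9.8]
grip_width: 0.164
```

```bash
python3 -c "
from h import *
lev()
g=grab('scene');crop(g,200,165,165,110,4.8,'s12.png')"
```

```text
t 17.4 R 120.85 theta 0.4729 push 9.02 rad 0.0 z 88.9 yawdev(+ccw needed) 0.014 w 0.164 q7 1.44 Fz 9.8
```

View pics/s12.png

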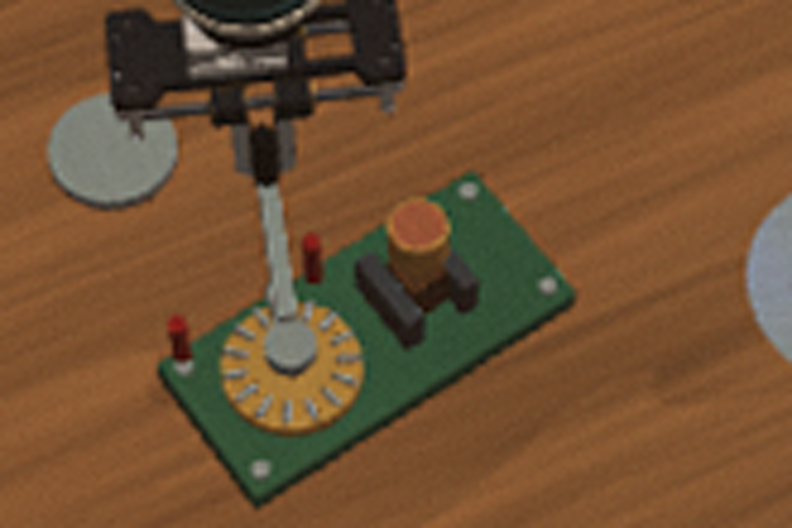

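Request:
arm_command([
  {"x":0,"y":0.0018,"z":0,"turn":0.015,"gripper":-0.9},
  {"x":0,"y":0,"z":0,"turn":0,"gripper":-0.9},
])

```text
time_s: 17.65
tool_pos: [494.2, -40.6, 88.9]
eef_rot: [-3.14, 0.001, 2.8]
ft_force: [-3.0, -10.3, 10.5]
grip_width: 0.166
```

```bash
python3 -c "
from h import *
lev()"
```

```text
t 17.65 R 120.84 theta 0.4853 push 10.7 rad 0.45 z 88.9 yawdev(+ccw needed) 0.017 w 0.166 q7 1.42 Fz 10.5
```

Request:
arm_command([
  {"x":0,"y":0.0018,"z":0,"turn":0.015,"gripper":-0.9},
  {"x":0,"y":0,"z":0,"turn":0,"gripper":-0.9},
])

```text
time_s: 17.85
tool_pos: [494.6, -39.2, 88.9]
eef_rot: [-3.14, 0.001, 2.785]
ft_force: [-5.0, -12.3, 10.8]
grip_width: 0.163
```

```bash
python3 -c "
from h import *
lev()"
```

```text
t 17.85 R 120.87 theta 0.4979 push 13.23 rad -0.64 z 88.9 yawdev(+ccw needed) 0.019 w 0.163 q7 1.41 Fz 10.8
```

Request:
arm_command([
  {"x":0,"y":0.0003,"z":0,"turn":0,"gripper":-0.9},
  {"x":0,"y":0,"z":0,"turn":0,"gripper":-0.9},
  {"x":0,"y":0,"z":0,"turn":0,"gripper":-0.9},
  {"x":0,"y":0,"z":0,"turn":0,"gripper":-0.9},
])

```text
time_s: 18.25
tool_pos: [494.6, -39.2, 88.9]
eef_rot: [-3.14, 0.001, 2.785]
ft_force: [-4.9, -12.7, 10.8]
grip_width: 0.167
```

```bash
python3 -c "
from h import *
lev()"
```

```text
t 18.25 R 120.88 theta 0.4982 push 13.64 rad -0.4 z 88.9 yawdev(+ccw needed) 0.019 w 0.167 q7 1.41 Fz 10.8
```

Request:
arm_command([
  {"x":0,"y":-0.0024,"z":0,"turn":-0.02,"gripper":-0.9},
  {"x":0,"y":-0.0024,"z":0,"turn":-0.02,"gripper":-0.9},
  {"x":0,"y":-0.0024,"z":0,"turn":-0.02,"gripper":-0.9},
  {"x":0,"y":-0.0014,"z":0,"turn":-0.01,"gripper":-0.9},
  {"x":0,"y":0,"z":0,"turn":0,"gripper":-0.9},
])

```text
time_s: 18.75
tool_pos: [492.5, -46.2, 89.0]
eef_rot: [-3.141, 0.001, 2.856]
ft_force: [0.4, -5.3, 7.6]
grip_width: 0.162
```

```bash
python3 -c "
from h import *
lev()"
```

```text
t 18.75 R 120.8 theta 0.4372 push 4.99 rad 1.83 z 89.0 yawdev(+ccw needed) 0.009 w 0.162 q7 1.49 Fz 7.6
```

Request:
arm_command([
  {"x":0,"y":-0.0024,"z":0,"turn":-0.02,"gripper":-0.9},
  {"x":0,"y":-0.0018,"z":0,"turn":-0.015,"gripper":-0.9},
  {"x":0,"y":0,"z":0,"turn":0,"gripper":-0.6},
  {"x":0,"y":0,"z":0,"turn":0,"gripper":-0.4},
  {"x":0,"y":0,"z":0,"turn":0,"gripper":-0.2},
  {"x":0,"y":0,"z":0,"turn":0,"gripper":-0.2},
  {"x":0,"y":0,"z":-0.01,"turn":0,"gripper":-0.2},
  {"x":0,"y":0,"z":-0.025,"turn":0,"gripper":-0.2},
  {"x":0,"y":0,"z":-0.04,"turn":0,"gripper":-0.2},
  {"x":0,"y":0,"z":-0.04,"turn":0,"gripper":-0.2},
  {"x":0.02,"y":0,"z":-0.02,"turn":0,"gripper":-0.2},
  {"x":0.03,"y":0,"z":0,"turn":0,"gripper":-0.2},
  {"x":0.03,"y":0,"z":0,"turn":0,"gripper":-0.2},
  {"x":0,"y":0,"z":0,"turn":0,"gripper":-0.2},
  {"x":0,"y":0,"z":0,"turn":0,"gripper":-0.2},
])

```text
time_s: 20.25
tool_pos: [413.8, -29.7, 224.4]
eef_rot: [3.141, 0.001, 2.894]
ft_force: [-0.4, -0.7, 0.2]
grip_width: 0.402
```

Run:
```python
from h import *
f=grab('scene','f13.png');crop(f,200,165,165,110,4.8,'sc13.png')
g=grab('side','g13.png');crop(g,250,140,130,130,4.6,'s13.png')
w=grab('wrist','w13.png');s=sensors.state();print(s['time_s'],s['tool_pos'],s['ft_force'])
import pickle;pickle.dump((dict(f),dict(g),dict(w)),open('f13.pkl','wb'))
```

```text
20.4 [414.24501161 -30.03965218 223.66280774] [0.64463676 0.37100812 0.03210393]
```

View pics/sc13.png

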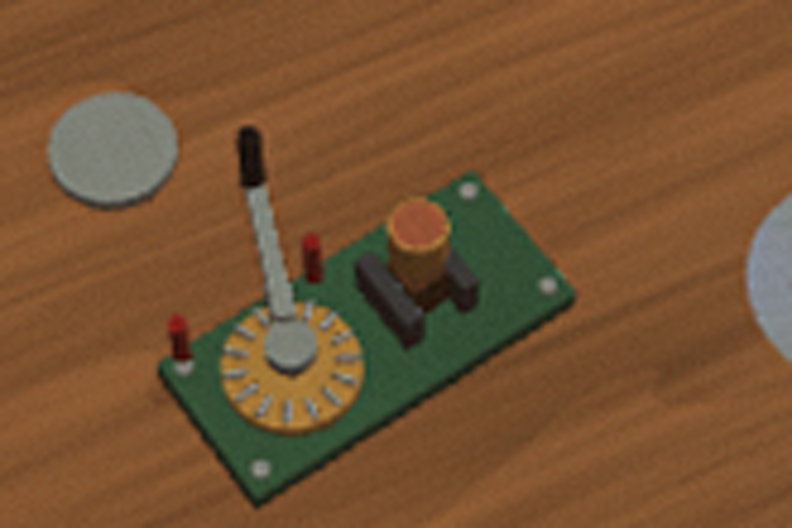

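View pics/s13.png

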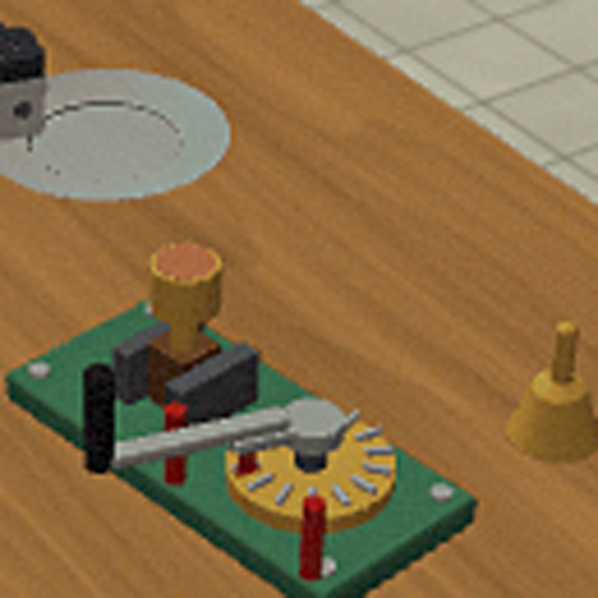

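View pics/w13.png

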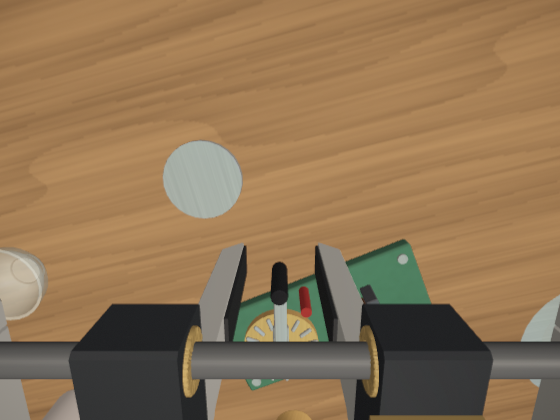

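Run:
```python
from h import *
import pickle
f,g,w=pickle.load(open('f13.pkl','rb'))
c1=lambda u,v:(200+(u+.5)/4.8-.5,165+(v+.5)/4.8-.5)
s=lambda u,v:(250+(u+.5)/4.6-.5,140+(v+.5)/4.6-.5)
print(onz(f,c1(419,224),115),onz(g,s(186,262),115),tri(f,c1(419,224),g,s(186,262)))
crop(f,268,200,40,40,14,'a.png');crop(g,270,188,42,44,13,'b.png')
a=cv2.imread('pics/a.png');b=cv2.imread('pics/b.png');cv2.imwrite('pics/ab.png',cv2.resize(np.hstack([a[:546],b[:560][:546]]),None,fx=.7,fy=.7))
```

```text
[593.09370836  19.38346637 115.        ] [593.12298025  21.08999501 115.        ] (array([592.85789619,  19.78413934, 115.43739109]), np.float64(1.2215283626402416))
```

View pics/ab.png

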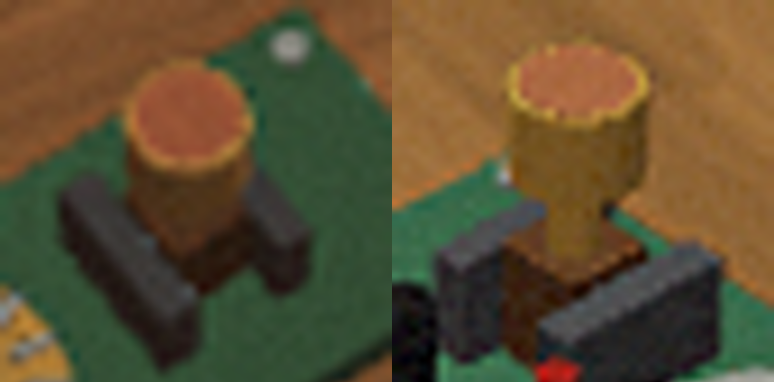

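The cup's rim is at (592.9, 19.8), 115.4 mm up, where it should be about (592.7, 19.5) and 115. The foot is held square and flush between both jaws, and the gripper is clear of everything, so I'm handing the job in.

```bash
python3 -c "
from h import *
print(close_job())"
```

```text
the job is handed in; nothing more can be done
None
```

The lamp is standing upright in the green clamp with the jaws closed on its foot, and I've handed the job in after about 20 s of robot time.

- **Placing the lamp:** I gripped it by the cup, set the foot down square in the open gap of about 36.5 mm, and let go. It touched the base plate at the expected height.
- **Working the lever:** It took one clockwise stroke, one return, and a second clockwise stroke. Drag was about 2–4 N. The lever came up firm at about +0.44 rad, short of the +0.62 rad block. I pushed to about 13.6 N at about +0.50 rad, and no reading went above that. Then I eased off and let go.
- **Last checks:** Triangulated from two cameras, the cup's rim was at (592.9, 19.8, 115.4) mm, where I expected about (592.7, 19.5, 115). The pictures show the foot flush and square between the jaws and the gripper clear of everything.
- **Other things on the chowki:** I didn't touch any of them on purpose, and those visible in the last pictures looked undisturbed, but I didn't measure them.
- **What disagreed:** My first move was refused for missing keys, so nothing moved. The first clamp corner estimates from the fixed cameras were up to about 7 mm apart, so I used the closer wrist-camera measurements. The final jaw gap I judged only by eye.

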